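# Fit the last sleeve and swing the driver guide over it

## Robot

A 7-joint arm with a two-finger parallel gripper is mounted at the origin on the work surface. World frame = base frame: x ahead of the robot, y to its left, z up, the work surface at z = 0. Lengths are in m, angles in rad, forces in N, time in s.
With the tool pointing down it reaches from about 0.4 to 0.85 m from the base axis. Payload 10.4 kg.
Tool frame: the origin (TCP) lies between the finger pads; the fingertips stand ahead of it and the grasp point (between the pads) lies 3 mm ahead of it (r.tips_ahead is the z of the fingertips in the tool frame, in m); z points along the fingers, y is the line along which they close (so a half turn about z gives the same grasp; the last joint's range is limited). The gripper opens to 87 mm and grips with 3 to 60 N. Pads are 19 mm wide; open, the fingers measure 117 mm over their backs; the gripper's body (75 mm by 190 mm) begins 51 mm behind the grasp point.
Start: joints at [-1.233, 0.332, -0.065, 1.46, 0.022, 1.35, -0.088], TCP at [0.221, 0.585, 0.245] pointing down, gripper open.
Joint ranges: [-2.6, 2.6], [-0.5, 2.12], [-1.47, 1.34], [0.16, 2.42], [-1.27, 4.41], [0.06, 2.06], [-2.6, 2.6]. Speed limits (rad/s): [2.22, 2.22, 2.79, 2.79, 3.14, 3.14, 3.14].

## Interface

Orientations are given as a unit quaternion [x, y, z, w].
In Python, from bench import telemetry, camera, get_calibration, r gives the robot as it stands.
- The arm moves only by the tool drive_tool, never from a script. Its argument "series" is one flat list of numbers, 7 for each row, row after row: the turn, a rotation vector about the tool's x, y, z in units of 5 degrees (1.0 is 5 degrees), then the shift along the tool's x, y, z in units of 40 mm (1.0 is 40 mm), then the opening, from -1 (shut) to 1 (fully open). A call has 1 to 10 rows; each row is the pose to reach, as a shift and turn from the pose commanded when the call began, along the tool's axes at that moment; what a row does not reach only later rows make up. A row lasts 1/12 s, in which the tool goes at most 41.7 mm and 7.16 degrees, less where a joint would pass 70% of its speed; a pose out of reach is approached as far as the arm can. A call with a gripper value outside its range is refused whole. The fingers move at their own pace and stop on an object; "grip_force" is the grip in N (left out, the last holds). Time passes only in rows, so rows that repeat a pose let the fingers close. It gives the time, the measured TCP pose, the force, the opening and the grip force at its end, in the units of the state.
- telemetry.read_state(): the state, without advancing time (a new reading comes with each control period).
- camera(name): name is "side" or "top"; returns the picture (384x512x3 uint8, red, green, blue); there is no depth.
- get_calibration(name): a dict with "fovy" (degrees; the focal length in pixels is half the picture's height over the tangent of half this angle, whatever the lens; pixels are square), "cx", "cy" (the principal point, pixels), "xyz" and "rotation" of the camera in the world. Camera axes: x right, y up, looking along -z (the intrinsics and any distortion apply to the point x, -y, -z); pixel columns grow to the right and rows downward; lengths in m; the calibration is good to about 2 mm. A picture is of the moment at which its call begins. get_calibration takes no time and is no camera call.
- r.close_job(): hands the job in; it is judged then, once.
The state is a dict: "time": time; "joint_positions": joint angles; "joint_vel": joint speeds; "joint_torque": joint torques, N m; "ee_pos": TCP position; "eef_rot": TCP orientation; "ft_force": force on the tool from outside, world axes, zero at the start; "torque": the same for the moment, N m; "width": finger opening in m; "grip_force": force on a finger pad.
Only numpy, scipy, OpenCV 4.12 (cv2) and the standard library are available. Lean on these libraries where they do the work, as an engineer would, in place of code of your own. Each camera call takes 0.05 s, during which the arm holds its last target. There are 200 camera calls.

## Task

Two of the three studs on the assembly fixture already carry a spacer sleeve and nut. Take the tall loose sleeve and lower it (do not let it drop) over the bare stud until it sits fully down on the bracket, then swing the driver-guide lever round until its eye is centred over that same stud, so that the nut driver can come straight down, and let go. Leave the short sleeve and the other loose things on the bench where they are.

Things in the scene. Friction and masses are not known exactly. Their poses are not given: they have to be found in the camera images.
- fixture: Fixed dark steel plate, 12 mm thick, with a round pivot post. Origin on the post's axis at bench level, z up; the plate spans x -160 to +40, y -163 to +73 mm. Three brackets with studs stand on it on a circle of 120 mm radius about the post, at lever angles 1.45, 2.10 and 2.75 rad; which one is bare changes. Nothing on it is taller than 190 mm above the bench.
- guide_lever (a joint): Angle (rad) of the guide lever, a level aluminium arm turning about the post. At q it points along (-sin q, cos q) in the fixture's frame: 0 is +y, 1.57 is -x, counter-clockwise from above. Range 0 to 3.2, no notches, stops clear of the studs; it starts parked at 0.25 to 0.55. Stiff: 0.25 N m of friction (1.4 N at the grip), stays where left.
- pivot (a point): Point on the lever's vertical turning axis, at the arm's underside, 114 mm above the bench: 12 mm above the stud tips, so the arm passes over them but no sleeve can be put on under it. The arm is 24 mm wide, 10 mm thick.
- guide_eye (a point): Centre of the lever's eye, at the height of the arm's underside: an aluminium ring of 60 mm outside and 34 mm inside diameter, 12 mm high, 120 mm out from the pivot.
- guide_grip (a point): Point to grip on the lever's upright round black handle, 26 mm diameter, 64 mm tall (124 to 188 mm above the bench), 178 mm out from the pivot. This point is on the handle's axis, 159 mm above the bench.
- bare_stud: The bare stud (no sleeve or nut): upright steel, 16 mm diameter, slightly tapered tip, on an aluminium bracket 50 x 50 x 6 mm with two low flared wings (to 20 mm above the plate). Origin: centre of the bracket's underside, on the plate, 12 mm above the bench; z along the stud. Its tip is 90 mm above this origin (102 mm above the bench).
- stud_seat (a point): Where the stud rises from the bracket: centre of the face the sleeve sits on, 6 mm above the bare_stud origin, 18 mm above the bench.
- done_a: A finished stud, same bracket, with a sleeve (40 mm diameter, 70 mm tall) and nut already tight on it; fixed. Origin as bare_stud; its top is 90 mm above that.
- done_b: The other finished stud, like done_a.
- sleeve: The loose tall aluminium sleeve to fit: outside diameter 40 mm, bore 21 mm, 70 mm tall, about 0.16 kg, standing upright on the bench to the robot's right. Origin at the centre of its underside, z along its axis. Either end may be down.
- sleeve_mid (a point): Centre of the tall sleeve at half its height (35 mm from either end).
- short_sleeve: A similar but shorter loose sleeve, 40 mm diameter and 40 mm tall, standing near the tall one: not wanted, leave it. Origin at the centre of its underside.
- bolt: Loose hex-head bolt, 118 mm long, 20 mm high, lying on the bench to the right of the sleeves: leave it. Origin under its middle.
- wrench: Loose steel wrench, 190 mm long, lying on the bench to the left: leave it.
- screwdriver: Loose screwdriver, 200 mm long, lying on the bench beyond the fixture, farther from the robot: leave it.
- jar: White jar with black lid, 64 mm diameter, 75 mm tall, standing on the bench to the left: leave it.

How it is judged:
By the outcome, as a careful person would: the job done as asked, in the order asked, and still so for the second after the job is handed in, with the robot touching nothing.
It also fails if it takes over 64 s, if anything falls off the work surface, if the arm or the gripper's body presses on something with over 40 N, if the wrist force passes 120 N, or if a joint passes its speed limit or range.

## Working session

There is one attempt and no reset: what is moved stays moved. The work goes in short steps, Python scripts to look and compute and a tool call to move; the robot and the scene stay as the last step left them, time stands still between calls to the robot, and variables do not carry over. Pictures are saved under pics/ and viewed, at most 10 in all, crops included, and the job is handed in when it is done.

Besides the shell and the picture viewer there is one more tool, called after "Request:" as name(argument=value, ...), one argument or row to a line, values as JSON. drive_tool: Moves the arm, as the interface text tells. Its arguments: {"type":"object","properties":{"series":{"type":"array"},"grip_force":{"type":"number"}},"required":["series"]}

```bash
mkdir -p pics; ls
python3 - <<'E'
from bench import telemetry, camera, get_calibration, r
import cv2
for n in("side","top"):
    cv2.imwrite(f"pics/{n}0.png",cv2.cvtColor(camera(n),cv2.COLOR_RGB2BGR)); print(n,get_calibration(n))
s=telemetry.read_state();print(s); print(r.tips_ahead)
E
```

```text
pics
side {'fovy': 47.71300461178954, 'cx': 251.161540690274, 'cy': 189.89587913720374, 'xyz': array([ 0.54748445, -0.82303873,  0.88000338]), 'rotation': array([ 0.39846527, -0.0020068 , -0.03233929,  0.91661092])}
top {'fovy': 53.24944590838035, 'cx': 256.71226986893805, 'cy': 189.51989573021612, 'xyz': array([ 0.43829753, -0.00774225,  1.10631483]), 'rotation': array([-0.04571804,  0.05250856,  0.71414458, -0.69652726])}
{'time': 0.1, 'joint_positions': array([-1.23261781,  0.33274298, -0.06473573,  1.46087708,  0.02161804,
        1.34985552, -0.08845202]), 'joint_vel': array([ 0.00177192, -0.00038324, -0.00166077, -0.00224143,  0.00067649,
        0.00211957, -0.00061957]), 'joint_torque': array([ 1.35678718e-03, -6.24554229e+01,  2.43775395e-02, -3.90712345e+01,
       -6.14146865e-02,  3.67021607e-02,  7.78026629e-05]), 'ee_pos': array([0.22050328, 0.58447615, 0.24386516]), 'eef_rot': array([ 1.79360675e-01,  9.83783206e-01, -5.88279537e-04, -7.68261843e-05]), 'ft_force': array([-0.00898861,  0.145216  ,  0.88193291]), 'torque': array([ 0.06885777, -0.03336595,  0.05004833]), 'grip_force': 0.0, 'width': 0.0870588043538631}
0.022
```

View pics/side0.png

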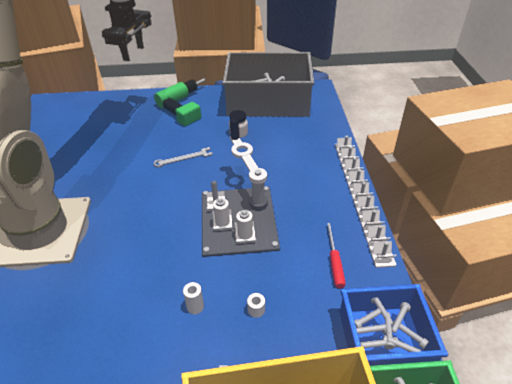

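View pics/top0.png

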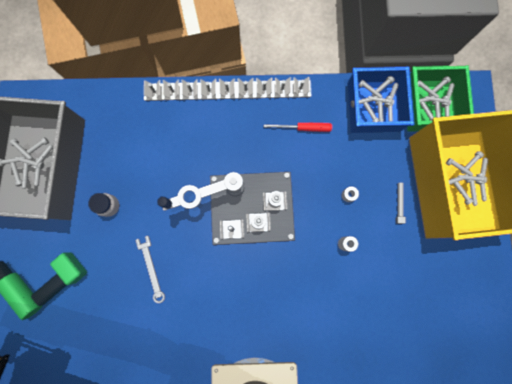

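The side view shows the tall sleeve at about (194,298), the short one at (256,305), the bare stud at (214,190), and the handle at (237,125). In the top view the tall sleeve is at (348,243), the bare stud at (231,229), the eye at (189,196) and the pivot at (233,182). I'll enlarge both.

Run:
```python
import cv2
s=cv2.imread("pics/side0.png");t=cv2.imread("pics/top0.png")
def crop(im,x0,y0,w,h,k): return cv2.resize(im[y0:y0+h,x0:x0+w],None,fx=k,fy=k,interpolation=cv2.INTER_CUBIC)
# side: fixture (195..285,105..255) x5 ; sleeve (180..220,280..320)x5 
import numpy as np
a=crop(s,195,135,90,115,5); b=crop(s,170,275,60,46,5)
c=np.zeros((575,760,3),np.uint8); c[:,:450]=a; c[:230,455:755]=b
cv2.imwrite("pics/c_side.png",c)
a=crop(t,150,160,160,90,5); b=crop(t,330,222,40,28,5)  # 800x450, 200x140 at (0,455)
c=np.zeros((600,800,3),np.uint8); c[:450]=a; c[455:595,:200]=b
cv2.imwrite("pics/c_top.png",c)
```

```text
(no output)
```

View pics/c_side.png

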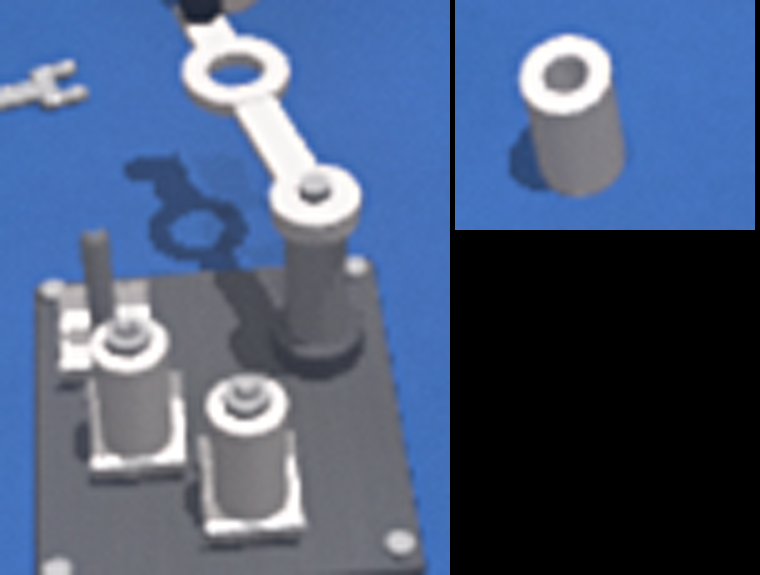

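View pics/c_top.png

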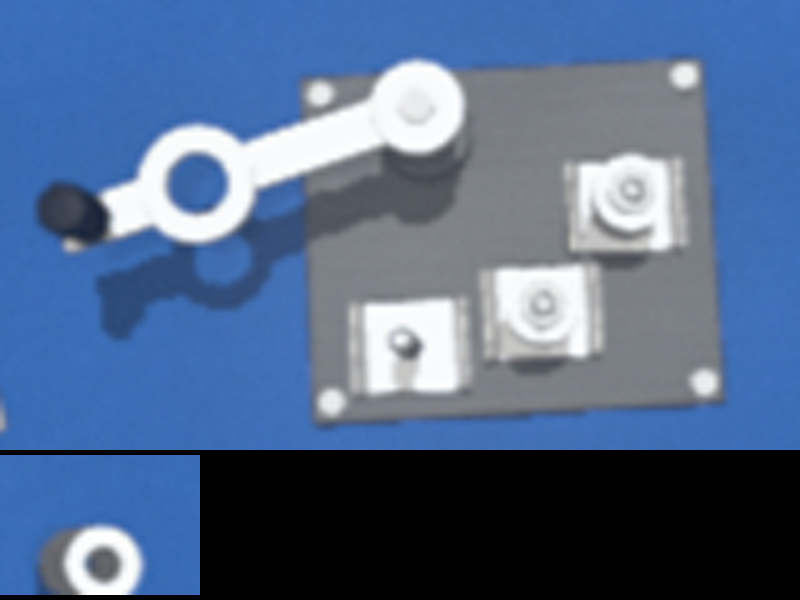

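Side crop: stud tip (96,236), eye (236,71), pivot cap (315,190), tall sleeve's top (110,74 in its inset). Top crop: stud tip (402,341), eye (197,183), pivot (418,106), sleeve's top (102,110 in its inset). Plate screws are clear in both.

```bash
cat > h.py <<'E'
import numpy as np
from scipy.spatial.transform import Rotation as R
from scipy.optimize import least_squares
from bench import get_calibration
C={n:get_calibration(n) for n in("side","top")}
def proj(n,p):
    c=C[n]; q=R.from_quat(c["rotation"]).inv().apply(np.asarray(p)-c["xyz"]); f=192/np.tan(np.radians(c["fovy"]/2))
    return np.array([c["cx"]+f*q[0]/-q[2], c["cy"]-f*q[1]/-q[2]])
def tri(s,t):
    f=lambda p:np.r_[proj("side",p)-s,proj("top",p)-t]
    o=least_squares(f,[.5,0,.1]); return o.x,o.fun
E
python3 - <<'E'
from h import *
S=lambda x,y,ox=195,oy=135:np.array([ox+(x+.5)/5-.5,oy+(y+.5)/5-.5])
T=lambda x,y,ox=150,oy=160:S(x,y,ox,oy)
P={"stud":(S(96,236),T(402,341)),"eye":(S(236,71),T(197,183)),"piv":(S(315,188),T(416,105)),
"sleeve":(S(110,74,170,275),T(102,110,330,222)),"doneM":(S(128,332),T(544,303)),"doneR":(S(247,392),T(633,190)),
"s1":(S(52,289),T(331,402)),"s2":(S(356,266),T(319,94)),"s3":(S(400,541),T(684,76)),"s4":(S(57,568),T(705,382)),
"handle":(np.array([237,118.]),T(62,208))}
for k,v in P.items():
    x,e=tri(*v); print(k,x.round(4),e.round(2))
E
```

```text
stud [0.4811 0.0535 0.0986] [-0.56  0.1  -0.08 -0.55]
eye [0.563  0.1558 0.1262] [-0.33  0.08 -0.04 -0.31]
piv [0.5998 0.0421 0.1337] [-0.34  0.08 -0.04 -0.34]
sleeve [ 0.4315 -0.266   0.0704] [-0.3   0.04 -0.06 -0.36]
doneM [ 0.4985 -0.0215  0.0982] [-0.28  0.05 -0.04 -0.29]
doneR [ 0.5573 -0.0702  0.099 ] [-0.37  0.08 -0.05 -0.39]
s1 [0.4502 0.0985 0.0194] [-0.16  0.03 -0.02 -0.15]
s2 [0.6267 0.1037 0.0188] [-0.36  0.09 -0.04 -0.36]
s3 [ 0.6317 -0.1067  0.0205] [-0.26  0.06 -0.03 -0.3 ]
s4 [ 0.4564 -0.1119  0.0223] [-0.25  0.04 -0.05 -0.28]
handle [0.5484 0.2097 0.1932] [-2.45  0.56 -0.25 -2.12]
```

Triangulation is consistent: pivot (0.600,0.0425), plate yaw about 0.03. The bare stud is at q=1.45, (0.4805,0.0535), the lever is at q≈0.28, and the sleeve is at (0.4315,-0.266). Next I'll work out the moves.

```bash
cat >> h.py <<'E'
from bench import telemetry
def rel(pos,yaw,start=None):
    """row for target TCP pos, tool-y at world angle yaw(deg), from the present pose; long turns kept signed by caller"""
    s=telemetry.read_state(); p,q=(s["ee_pos"],R.from_quat(s["eef_rot"])) if start is None else start
    y=np.array([np.cos(np.radians(yaw)),np.sin(np.radians(yaw)),0]); z=np.array([0,0,-1.])
    t=R.from_matrix(np.c_[np.cross(y,z),y,z])
    rv=np.degrees((q.inv()*t).as_rotvec())/5; d=q.inv().apply(np.array(pos)-p)/.04
    print(np.r_[rv,d].round(3).tolist()); return np.array(pos),t
E
python3 - <<'E'
from h import *
a=rel([.48,.15,.25],0); b=rel([.4315,-.266,.15],-80,a)
E
```

```text
[-0.011, 0.009, 13.867, -9.903, -7.874, -0.143]
[0.0, 0.0, 16.0, -10.4, -1.212, 2.5]
```

Request:
drive_tool(
  series=[0, 0, 13.87, -9.9, -7.87, -0.14, 0.6, 0, 0, 13.87, -9.9, -7.87, -0.14, 0.6, 0, 0, 13.87, -9.9, -7.87, -0.14, 0.6, 0, 0, 13.87, -9.9, -7.87, -0.14, 0.6, 0, 0, 13.87, -9.9, -7.87, -0.14, 0.6, 0, 0, 13.87, -9.9, -7.87, -0.14, 0.6, 0, 0, 13.87, -9.9, -7.87, -0.14, 0.6, 0, 0, 13.87, -9.9, -7.87, -0.14, 0.6, 0, 0, 13.87, -9.9, -7.87, -0.14, 0.6, 0, 0, 13.87, -9.9, -7.87, -0.14, 0.6],
)

```text
time: 0.93
ee_pos: [0.4347, 0.225, 0.2491]
eef_rot: [0.71, 0.705, 0.0, -0.0]
ft_force: [1.2, 0.6, 0.1]
width: 0.0697
grip_force: 0.0
```

Run:
```python
from h import *
s=telemetry.read_state();print(s["time"],s["ee_pos"],s["joint_positions"],s["width"])
rel([.4315,-.266,.15],-80)
```

```text
0.9333 [0.43470994 0.22502411 0.24911093] [-0.86444567  0.01901718  0.29931955  1.81660997 -0.00611868  1.30680157
 -0.57069736] 0.069660883804771
[-0.004, -0.001, 15.918, -12.277, 0.007, 2.475]
```

Request:
drive_tool(
  series=[0, 0, 15.92, -12.28, 0, 2.5, 0.6, 0, 0, 15.92, -12.28, 0, 2.5, 0.6, 0, 0, 15.92, -12.28, 0, 2.5, 0.6, 0, 0, 15.92, -12.28, 0, 2.5, 0.6, 0, 0, 15.92, -12.28, 0, 2.5, 0.6, 0, 0, 15.92, -12.28, 0, 2.5, 0.6, 0, 0, 15.92, -12.28, 0, 2.5, 0.6, 0, 0, 15.92, -12.28, 0, 2.5, 0.6, 0, 0, 15.92, -12.28, 0, 2.5, 0.6, 0, 0, 15.92, -12.28, 0, 2.5, 0.6],
)

```text
time: 1.77
ee_pos: [0.4335, -0.1831, 0.1658]
eef_rot: [0.988, 0.157, 0.0, -0.0]
ft_force: [0.6, 1.1, -0.4]
width: 0.0697
grip_force: 0.0
```

Run:
```python
from h import *
s=telemetry.read_state();print(s["time"],s["ee_pos"],s["joint_positions"],s["width"])
rel([.4315,-.266,.15],-80)
```

```text
1.7667 [ 0.43349057 -0.18314267  0.16579071] [-0.41561516  0.03748859  0.74412142  1.98944408 -0.02887279  1.12405268
 -0.91576418] 0.06968554758318755
[-0.002, -0.011, 1.603, -0.688, 1.955, 0.394]
```

Request:
drive_tool(
  series=[0, 0, 1.6, -0.69, 1.955, 0.39, 0.6, 0, 0, 1.6, -0.69, 1.955, 0.39, 0.6, 0, 0, 1.6, -0.69, 1.955, 0.39, 0.6, 0, 0, 1.6, -0.69, 1.955, 0.39, 0.6, 0, 0, 1.6, -0.69, 1.955, 0.39, 0.6, 0, 0, 1.6, -0.69, 1.955, 0.39, 0.6],
)

```text
time: 2.27
ee_pos: [0.4329, -0.2628, 0.1504]
eef_rot: [0.996, 0.091, 0.0, -0.0]
ft_force: [-0.4, 0.1, 1.3]
width: 0.0698
grip_force: 0.0
```

Run:
```python
from h import *
s=telemetry.read_state();print(s["time"],s["ee_pos"],s["joint_positions"],s["width"])
rel([.4315,-.266,.053],-80)
```

```text
2.2667 [ 0.43289126 -0.26283306  0.15038727] [-0.29037296  0.18004272  0.82594341  1.92354778 -0.14909448  1.10016148
 -0.79251653] 0.06977782230051517
[-0.009, -0.003, 0.095, -0.049, 0.073, 2.435]
```

Request:
drive_tool(
  series=[0, 0, 0.1, -0.05, 0.07, 0.8, 0.6, 0, 0, 0.1, -0.05, 0.07, 1.6, 0.6, 0, 0, 0.1, -0.05, 0.07, 2.43, 0.6, 0, 0, 0.1, -0.05, 0.07, 2.43, 0.6, 0, 0, 0.1, -0.05, 0.07, 2.43, 0.6, 0, 0, 0.1, -0.05, 0.07, 2.43, 0.6],
)

```text
time: 2.77
ee_pos: [0.4321, -0.2671, 0.055]
eef_rot: [0.996, 0.086, 0.001, 0.0]
ft_force: [0.2, 0.1, -0.1]
width: 0.0693
grip_force: 0.0
```

Run:
```python
from h import *
rel([.4315,-.266,.053],-80)
```

```text
[0.006, -0.019, -0.017, -0.011, -0.03, 0.049]
```

Within 2 mm, so I'll close, then lift straight up.

Request:
drive_tool(
  series=[0, 0, 0, 0, 0, 0.03, -0.4, 0, 0, 0, 0, 0, 0.03, -0.4, 0, 0, 0, 0, 0, 0.03, -0.4, 0, 0, 0, 0, 0, 0.03, -0.4, 0, 0, 0, 0, 0, 0.03, -0.4, 0, 0, 0, 0, 0, 0.03, -0.4, 0, 0, 0, 0, 0, 0.03, -0.4],
  grip_force=25,
)

```text
time: 3.35
ee_pos: [0.4313, -0.2674, 0.0523]
eef_rot: [0.996, 0.086, 0.0, 0.0]
ft_force: [0.0, 0.8, 3.2]
width: 0.0393
grip_force: 25.0
```

Request:
drive_tool(
  series=[0, 0, 0, 0, 0, -0.8, -0.4, 0, 0, 0, 0, 0, -1.6, -0.4, 0, 0, 0, 0, 0, -2.4, -0.4, 0, 0, 0, 0, 0, -3.2, -0.4, 0, 0, 0, 0, 0, -4, -0.4, 0, 0, 0, 0, 0, -4, -0.4],
)

```text
time: 3.85
ee_pos: [0.4329, -0.2687, 0.2173]
eef_rot: [0.996, 0.086, 0.004, 0.001]
ft_force: [1.1, -0.5, -1.7]
width: 0.0394
grip_force: 25.0
```

Run:
```python
from h import *
s=telemetry.read_state();print(s["time"],s["ee_pos"],s["joint_positions"],s["width"],s["grip_force"])
rel([.4805,.0535,.2],-80)
```

```text
3.85 [ 0.43294581 -0.26873891  0.21725365] [-0.33599545  0.09302161  0.86024241  1.8421759  -0.07711223  1.2325176
 -0.85223406] 0.03943371660846608 24.99144334316952
[0.032, -0.079, -0.037, 2.542, -7.737, 0.427]
```

Request:
drive_tool(
  series=[0, 0, 0, 2.54, -7.74, 0.43, -0.4, 0, 0, 0, 2.54, -7.74, 0.43, -0.4, 0, 0, 0, 2.54, -7.74, 0.43, -0.4, 0, 0, 0, 2.54, -7.74, 0.43, -0.4, 0, 0, 0, 2.54, -7.74, 0.43, -0.4, 0, 0, 0, 2.54, -7.74, 0.43, -0.4, 0, 0, 0, 2.54, -7.74, 0.43, -0.4, 0, 0, 0, 2.54, -7.74, 0.43, -0.4, 0, 0, 0, 2.54, -7.74, 0.43, -0.4, 0, 0, 0, 2.54, -7.74, 0.43, -0.4],
)

```text
time: 4.68
ee_pos: [0.4776, 0.0571, 0.1937]
eef_rot: [0.996, 0.088, -0.001, 0.0]
ft_force: [0.5, -0.1, -2.4]
width: 0.0392
grip_force: 25.0
```

Run:
```python
from h import *
s=telemetry.read_state();print(s["time"],s["ee_pos"],s["joint_positions"],s["width"],s["grip_force"])
rel([.4805,.0535,.17],-80)
```

```text
4.6833 [0.4775839  0.05708401 0.19373763] [-0.7179105   0.03820787  0.52037225  1.92110814 -0.01989304  1.18934624
 -1.58505399] 0.03924643161971647 24.9912391329417
[0.007, 0.022, 0.019, 0.057, 0.101, 0.593]
```

Request:
drive_tool(
  series=[0, 0, 0, 0.06, 0.1, 0.45, -0.4, 0, 0, 0, 0.06, 0.1, 0.45, -0.4, 0, 0, 0, 0.06, 0.1, 0.45, -0.4, 0, 0, 0, 0.06, 0.1, 0.45, -0.4],
)

```text
time: 5.02
ee_pos: [0.4811, 0.0508, 0.1771]
eef_rot: [0.996, 0.085, -0.0, 0.0]
ft_force: [0.3, 0.4, -1.9]
width: 0.0392
grip_force: 25.0
```

Run:
```python
from h import *
from bench import camera
import cv2
s=telemetry.read_state();print(s["time"],s["ee_pos"],s["width"])
rel([.4805,.0535,.175],-80)
a=cv2.cvtColor(camera("side"),cv2.COLOR_RGB2BGR);t=cv2.cvtColor(camera("top"),cv2.COLOR_RGB2BGR)
c=np.zeros((500,800,3),np.uint8)
c[:,:400]=cv2.resize(a[140:240,180:260],None,fx=5,fy=5,interpolation=cv2.INTER_CUBIC)
c[:,400:]=cv2.resize(t[180:280,190:270],None,fx=5,fy=5,interpolation=cv2.INTER_CUBIC)
cv2.imwrite("pics/hover.png",c)
```

```text
5.0167 [0.48108957 0.05083352 0.17711314] 0.03918432521748678
[-0.0, 0.004, -0.047, -0.003, -0.068, 0.053]
```

View pics/hover.png

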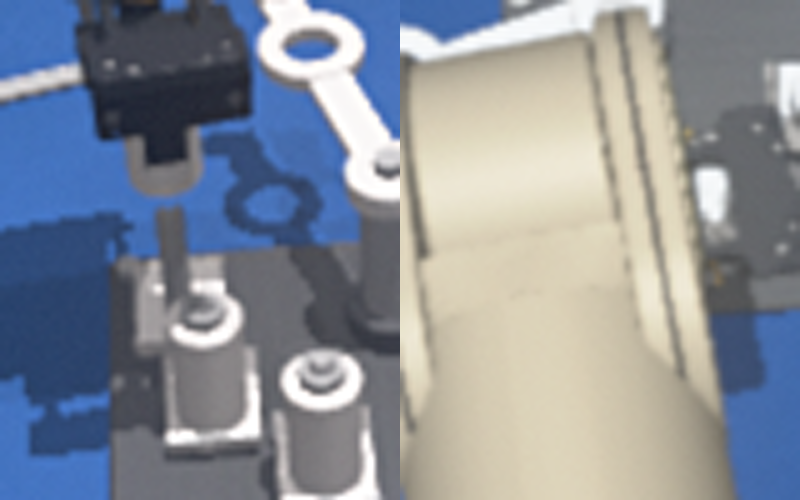

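The side crop shows the held sleeve's bottom spanning about x 131–199 at row 185, just above the stud tip at (171,212). The top view is hidden by the arm. I'll compare these with projected positions.

Run:
```python
from h import *
k=lambda p:((proj("side",p)-[180,140]+.5)*5-.5).round(1)
s=telemetry.read_state();p=s["ee_pos"];print(p)
b=p[2]-.0523
print("sleeve bottom c",k([p[0],p[1],b]),"left/right",k([p[0]-.02,p[1],b]),k([p[0]+.02,p[1],b]),"front",k([p[0],p[1]-.02,b]))
print("stud tip",k([.4805,.0535,.102]),k([.4811,.0535,.0986]), "z.06",k([.4805,.0535,.06]))
print("1mm x",k([.4815,.0535,.102])-k([.4805,.0535,.102]),"1mm y",k([.4805,.0545,.102])-k([.4805,.0535,.102]))
```

```text
[0.48140867 0.05134542 0.17747574]
sleeve bottom c [164.6 176.8] left/right [126.9 179. ] [202.3 174.7] front [164.5 201.9]
stud tip [166.5 206.8] [168.2 211.4] z.06 [172.8 263.4]
1mm x [ 1.9 -0.1] 1mm y [ 0.  -1.3]
```

Request:
drive_tool(
  series=[0, 0, 0, 0, -0.02, 0.2, -0.4, 0, 0, 0, 0, -0.02, 0.4, -0.4, 0, 0, 0, 0, -0.02, 0.55, -0.4, 0, 0, 0, 0, -0.02, 0.7, -0.4, 0, 0, 0, 0, -0.02, 0.8, -0.4, 0, 0, 0, 0, -0.02, 0.8, -0.4, 0, 0, 0, 0, -0.02, 0.8, -0.4],
)

```text
time: 5.7
ee_pos: [0.481, 0.0524, 0.1446]
eef_rot: [0.996, 0.086, -0.0, 0.0]
ft_force: [-0.5, -0.8, -1.9]
width: 0.0395
grip_force: 25.0
```

Run:
```python
from h import *
from bench import camera
import cv2
s=telemetry.read_state();print(s["time"],s["ee_pos"],s["width"],s["ft_force"],s["torque"])
rel([.4813,.0521,.0705],-80)
a=cv2.cvtColor(camera("side"),cv2.COLOR_RGB2BGR)
cv2.imwrite("pics/engage.png",cv2.resize(a[150:220,190:245],None,fx=8,fy=8,interpolation=cv2.INTER_CUBIC))
```

```text
5.7 [0.48096844 0.05236974 0.14458703] 0.039495839706793226 [-0.47274967 -0.80914989 -1.9040044 ] [-0.10105894  0.16407361 -0.04341039]
[0.002, 0.006, -0.029, 0.008, 0.008, 1.852]
```

View pics/engage.png

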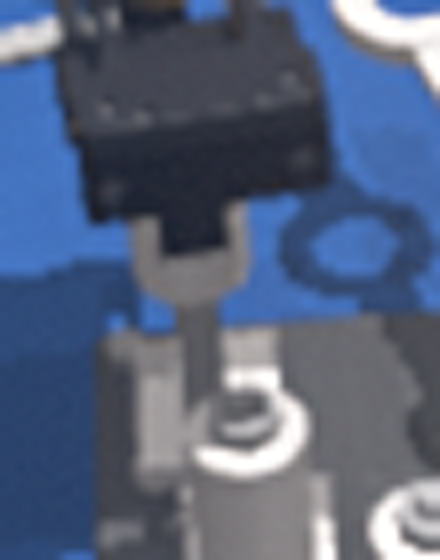

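The sleeve (centre x≈191) has gone about 10 mm over the stud (x≈200) with no contact force. I'll nudge +x by 1 mm and lower it gently.

Request:
drive_tool(
  series=[0, 0, 0, 0.025, 0, 0.1, -0.4, 0, 0, 0, 0.025, 0, 0.35, -0.4, 0, 0, 0, 0.025, 0, 0.6, -0.4, 0, 0, 0, 0.025, 0, 0.85, -0.4, 0, 0, 0, 0.025, 0, 1.1, -0.4, 0, 0, 0, 0.025, 0, 1.35, -0.4, 0, 0, 0, 0.025, 0, 1.5, -0.4, 0, 0, 0, 0.025, 0, 1.6, -0.4, 0, 0, 0, 0.025, 0, 1.7, -0.4, 0, 0, 0, 0.025, 0, 1.7, -0.4],
)

```text
time: 6.58
ee_pos: [0.4818, 0.0525, 0.0762]
eef_rot: [0.996, 0.086, -0.0, 0.0]
ft_force: [-0.7, -0.1, -2.3]
width: 0.0393
grip_force: 25.0
```

Run:
```python
from h import *
s=telemetry.read_state();print(s["time"],s["ee_pos"],s["ft_force"],s["torque"])
rel([.482,.0521,.0705],-80)
```

```text
6.5833 [0.48182557 0.05253299 0.07621315] [-0.72101938 -0.07190054 -2.3344824 ] [-0.07689022  0.16816237  0.01536423]
[0.001, 0.008, -0.029, 0.003, 0.011, 0.143]
```

Request:
drive_tool(
  series=[0, 0, 0, 0, 0, 0.04, -0.4, 0, 0, 0, 0, 0, 0.08, -0.4, 0, 0, 0, 0, 0, 0.12, -0.4, 0, 0, 0, 0, 0, 0.14, -0.4, 0, 0, 0, 0, 0, 0.15, -0.4, 0, 0, 0, 0, 0, 0.15, -0.4, 0, 0, 0, 0, 0, 0.15, -0.4],
)

```text
time: 7.17
ee_pos: [0.4821, 0.0527, 0.0709]
eef_rot: [0.996, 0.086, 0.0, -0.0]
ft_force: [-0.1, -0.6, -2.7]
width: 0.0395
grip_force: 25.0
```

Request:
drive_tool(
  series=[0, 0, 0, 0, 0, 0.02, -0.4, 0, 0, 0, 0, 0, 0.03, -0.4, 0, 0, 0, 0, 0, 0.04, -0.4, 0, 0, 0, 0, 0, 0.04, -0.4, 0, 0, 0, 0, 0, 0.04, -0.4],
)

```text
time: 7.58
ee_pos: [0.4824, 0.0526, 0.0702]
eef_rot: [0.996, 0.086, 0.0, -0.0]
ft_force: [-3.9, -0.8, 12.2]
width: 0.0395
grip_force: 25.0
```

The contact force came on at the expected height, so it's seated. Now release and rise.

Request:
drive_tool(
  series=[0, 0, 0, 0, 0, 0, 0.3, 0, 0, 0, 0, 0, 0, 0.3, 0, 0, 0, 0, 0, 0, 0.3, 0, 0, 0, 0, 0, 0, 0.3, 0, 0, 0, 0, 0, 0, 0.3],
)

```text
time: 8.0
ee_pos: [0.4821, 0.0526, 0.0692]
eef_rot: [0.996, 0.086, 0.0, -0.0]
ft_force: [-0.2, -0.2, -0.7]
width: 0.0557
grip_force: 0.0
```

Request:
drive_tool(
  series=[0, 0, 0, 0, 0, -0.4, 0.3, 0, 0, 0, 0, 0, -1, 0.3, 0, 0, 0, 0, 0, -1.8, 0.3, 0, 0, 0, 0, 0, -2.6, 0.3, 0, 0, 0, 0, 0, -3.4, 0.3, 0, 0, 0, 0, 0, -4.1, 0.3, 0, 0, 0, 0, 0, -4.1, 0.3],
)

```text
time: 8.58
ee_pos: [0.4844, 0.0529, 0.2386]
eef_rot: [0.996, 0.086, 0.004, -0.001]
ft_force: [1.3, 0.4, 0.2]
width: 0.0567
grip_force: 0.0
```

Run:
```python
from h import *
from bench import camera
import cv2
s=telemetry.read_state();print(s["time"],s["ee_pos"],s["ft_force"],s["width"],s["joint_positions"])
rel([.5452,.2117,.235],-80)
a=cv2.cvtColor(camera("side"),cv2.COLOR_RGB2BGR)
cv2.imwrite("pics/seated.png",cv2.resize(a[100:250,180:290],None,fx=4,fy=4,interpolation=cv2.INTER_CUBIC))
```

```text
8.5833 [0.48440681 0.05293783 0.23857955] [1.30867448 0.3684737  0.17026075] 0.05671552050086868 [-0.72398656  0.00470128  0.53014291  1.85307734 -0.00423306  1.27651136
 -1.5917013 ]
[-0.021, -0.091, -0.032, 2.175, -3.651, 0.113]
```

View pics/seated.png

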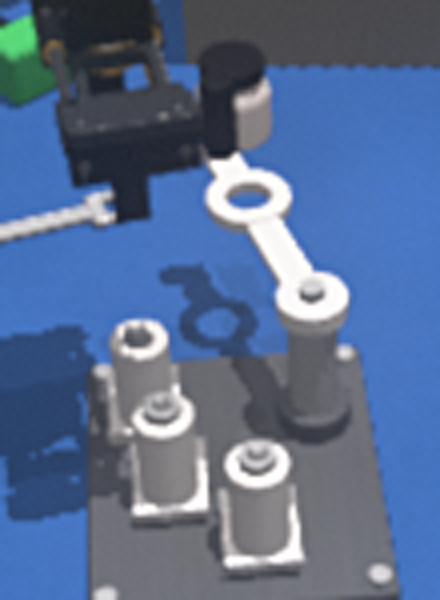

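The sleeve stands on the stud at crop (138,365), level with its neighbour. Now the lever handle.

Request:
drive_tool(
  series=[0, 0, 0, 2.18, -3.65, 0.1, 0.7, 0, 0, 0, 2.18, -3.65, 0.1, 0.7, 0, 0, 0, 2.18, -3.65, 0.1, 0.7, 0, 0, 0, 2.18, -3.65, 0.1, 0.7, 0, 0, 0, 2.18, -3.65, 0.1, 0.7, 0, 0, 0, 2.18, -3.65, 0.1, 0.7, 0, 0, 0, 2.18, -3.65, 0.1, 0.7],
)

```text
time: 9.22
ee_pos: [0.5426, 0.2108, 0.2277]
eef_rot: [0.996, 0.086, -0.001, 0.001]
ft_force: [0.5, -0.1, -0.6]
width: 0.0739
grip_force: 0.0
```

Run:
```python
from h import *
s=telemetry.read_state();print(s["time"],s["ee_pos"],s["joint_positions"])
rel([.5452,.2117,.162],-80)
k=lambda p:((proj("side",p)-[180,100]+.5)*4-.5).round(1)
print("handle base/top in seated.png",k([.5452,.2117,.124]),k([.5452,.2117,.188]),"eye",k([.563,.1567,.126]))
```

```text
9.2167 [0.54261256 0.21076065 0.22774689] [-0.82470441  0.25694898  0.44835078  1.62350908 -0.11380244  1.28963032
 -1.75607204]
[0.018, 0.023, -0.029, 0.071, -0.015, 1.644]
handle base/top in seated.png [219.8 154.1] [215.4  80.7] eye [247.3 196.5]
```

Request:
drive_tool(
  series=[0, 0, 0, 0.07, -0.02, 0.3, 0.7, 0, 0, 0, 0.07, -0.02, 0.8, 0.7, 0, 0, 0, 0.07, -0.02, 1.3, 0.7, 0, 0, 0, 0.07, -0.02, 1.6, 0.7, 0, 0, 0, 0.07, -0.02, 1.6, 0.7, 0, 0, 0, 0.07, -0.02, 1.6, 0.7],
)

```text
time: 9.72
ee_pos: [0.5454, 0.2118, 0.1649]
eef_rot: [0.996, 0.085, -0.0, 0.0]
ft_force: [0.0, 0.1, -0.1]
width: 0.0736
grip_force: 0.0
```

Request:
drive_tool(
  series=[0, 0, 0, 0, 0, 0, -0.6, 0, 0, 0, 0, 0, 0, -0.6, 0, 0, 0, 0, 0, 0, -0.6, 0, 0, 0, 0, 0, 0, -0.6, 0, 0, 0, 0, 0, 0, -0.6, 0, 0, 0, 0, 0, 0, -0.6, 0, 0, 0, 0, 0, 0, -0.6, 0, 0, 0, 0, 0, 0, -0.6],
  grip_force=12,
)

```text
time: 10.38
ee_pos: [0.5456, 0.2124, 0.1652]
eef_rot: [0.996, 0.086, 0.0, 0.0]
ft_force: [4.8, -16.2, 0.3]
width: 0.0285
grip_force: 9.9
```

Run:
```python
from h import *
s=telemetry.read_state();print(s["time"],s["ee_pos"],s["width"],s["ft_force"],s["joint_positions"])
p,q=s["ee_pos"],R.from_quat(s["eef_rot"])
piv=np.array([.600,.0425]);v=p[:2]-piv;print("r",np.hypot(*v),"q",np.arctan2(-v[0],v[1])-.03)
q0=np.arctan2(-v[0],v[1]); rr=.178
for d in np.linspace(0,1.479-q0,14)[1:]:
    pos=[piv[0]-rr*np.sin(q0+d),piv[1]+rr*np.cos(q0+d),p[2]]
    rel(pos,-80+np.degrees(d),(p,q))
```

```text
10.3833 [0.54563435 0.21244041 0.16522549] 0.028479582351572125 [  4.813891   -16.18996813   0.27549761] [-0.81175823  0.31452799  0.43766111  1.69228898 -0.14268787  1.16653171
 -1.7352875 ]
r 0.17842467653375926 q 0.2796213542137703
[0.004, 0.0, -1.058, -0.392, 0.083, 0.0]
[0.004, 0.0, -2.089, -0.777, 0.191, 0.0]
[0.004, 0.0, -3.12, -1.152, 0.333, 0.0]
[0.004, 0.001, -4.15, -1.512, 0.508, 0.0]
[0.004, 0.001, -5.181, -1.854, 0.714, 0.0]
[0.004, 0.001, -6.212, -2.177, 0.95, 0.0]
[0.004, 0.001, -7.243, -2.477, 1.215, 0.0]
[0.004, 0.001, -8.274, -2.753, 1.505, 0.001]
[0.004, 0.002, -9.304, -3.001, 1.819, 0.001]
[0.004, 0.002, -10.335, -3.22, 2.154, 0.001]
[0.004, 0.002, -11.366, -3.408, 2.508, 0.001]
[0.004, 0.002, -12.397, -3.563, 2.876, 0.001]
[0.004, 0.002, -13.427, -3.685, 3.258, 0.001]
```

Request:
drive_tool(
  series=[0, 0, 0, 0, 0.03, 0, -0.6, 0, 0, 0, 0, 0.04, 0, -0.6, 0, 0, 0, 0, 0.04, 0, -0.6, 0, 0, 0, 0, 0.04, 0, -0.6],
)

```text
time: 10.72
ee_pos: [0.546, 0.2109, 0.1652]
eef_rot: [0.996, 0.086, 0.0, 0.0]
ft_force: [1.9, -2.2, -0.0]
width: 0.0254
grip_force: 12.0
```

```bash
cat > arc.py <<'E'
from h import *
import sys
qe=float(sys.argv[1]);n=int(sys.argv[2])
s=telemetry.read_state();print(s["time"],s["ee_pos"],s["width"],s["ft_force"],s["joint_positions"])
p,q=s["ee_pos"],R.from_quat(s["eef_rot"]); ty=q.apply([0,1,0]); y0=np.degrees(np.arctan2(ty[1],ty[0]))
piv=np.array([.600,.0425]);v=p[:2]-piv;rr=np.hypot(*v);q0=np.arctan2(-v[0],v[1]);print("r",rr,"q",q0-.03,"yaw",y0)
for d in np.linspace(0,qe+.03-q0,n+1)[1:]:
    rel([piv[0]-rr*np.sin(q0+d),piv[1]+rr*np.cos(q0+d),p[2]],y0+np.degrees(d),(p,q))
E
python3 arc.py 1.45 18
```

```text
10.7167 [0.54598649 0.21092296 0.16524312] 0.025399686705881344 [ 1.87962239 -2.15686901 -0.04950073] [-0.80986936  0.31391699  0.43848163  1.69310444 -0.14292544  1.16615409
 -1.73266404]
r 0.17687214043107993 q 0.2803392327277443 yaw -80.15097771561153
[0.002, -0.002, -0.745, -0.283, 0.049, -0.0]
[0.002, -0.002, -1.489, -0.562, 0.116, -0.0]
[0.002, -0.002, -2.234, -0.837, 0.201, -0.0]
[0.002, -0.002, -2.979, -1.105, 0.304, -0.0]
[0.002, -0.002, -3.723, -1.366, 0.424, -0.0]
[0.002, -0.002, -4.468, -1.619, 0.561, -0.0]
[0.002, -0.002, -5.212, -1.862, 0.713, -0.0]
[0.002, -0.002, -5.957, -2.095, 0.882, -0.0]
[0.002, -0.002, -6.702, -2.316, 1.065, -0.0]
[0.002, -0.002, -7.446, -2.525, 1.262, -0.0]
[0.002, -0.002, -8.191, -2.721, 1.472, -0.0]
[0.002, -0.002, -8.936, -2.903, 1.694, -0.0]
[0.002, -0.002, -9.68, -3.07, 1.928, -0.0]
[0.002, -0.001, -10.425, -3.221, 2.172, -0.0]
[0.002, -0.001, -11.169, -3.357, 2.426, -0.0]
[0.002, -0.001, -11.914, -3.475, 2.688, -0.0]
[0.003, -0.001, -12.659, -3.576, 2.956, -0.0]
[0.003, -0.001, -13.403, -3.66, 3.231, -0.0]
```

Request:
drive_tool(
  series=[0, 0, -0.75, -0.28, 0.05, 0, -0.6, 0, 0, -1.49, -0.56, 0.12, 0, -0.6, 0, 0, -2.23, -0.84, 0.2, 0, -0.6, 0, 0, -2.98, -1.1, 0.3, 0, -0.6, 0, 0, -3.72, -1.37, 0.42, 0, -0.6, 0, 0, -4.47, -1.62, 0.56, 0, -0.6, 0, 0, -5.21, -1.86, 0.71, 0, -0.6, 0, 0, -5.96, -2.1, 0.88, 0, -0.6, 0, 0, -6.7, -2.32, 1.06, 0, -0.6, 0, 0, -6.7, -2.32, 1.06, 0, -0.6],
  grip_force=15,
)

```text
time: 11.55
ee_pos: [0.4611, 0.1516, 0.1652]
eef_rot: [0.929, 0.37, -0.0, 0.0]
ft_force: [3.0, -4.6, -6.8]
width: 0.0256
grip_force: 15.0
```

```bash
python3 arc.py 1.45 8
```

```text
11.55 [0.46105283 0.15162753 0.16521426] 0.02556090646089557 [ 3.03371071 -4.58838404 -6.79603367] [-0.77968353  0.08093413  0.38699762  1.94109427 -0.03356601  1.12603551
 -1.19177958]
r 0.17667805488254362 q 0.8750284762105712 yaw -46.54731071217766
[0.001, 0.004, -0.824, -0.312, 0.058, 0.0]
[0.001, 0.004, -1.647, -0.619, 0.138, 0.0]
[0.001, 0.004, -2.471, -0.92, 0.239, 0.0]
[0.001, 0.004, -3.294, -1.212, 0.362, 0.0]
[0.0, 0.004, -4.118, -1.495, 0.506, 0.001]
[0.0, 0.004, -4.942, -1.767, 0.67, 0.001]
[0.0, 0.004, -5.765, -2.027, 0.853, 0.001]
[-0.0, 0.004, -6.589, -2.272, 1.054, 0.001]
```

Request:
drive_tool(
  series=[0, 0, -0.82, -0.31, 0.06, 0, -0.6, 0, 0, -1.65, -0.62, 0.14, 0, -0.6, 0, 0, -2.47, -0.92, 0.24, 0, -0.6, 0, 0, -3.29, -1.21, 0.36, 0, -0.6, 0, 0, -4.12, -1.5, 0.51, 0, -0.6, 0, 0, -4.94, -1.77, 0.67, 0, -0.6, 0, 0, -5.77, -2.03, 0.85, 0, -0.6, 0, 0, -6.59, -2.27, 1.05, 0, -0.6, 0, 0, -6.59, -2.27, 1.05, 0, -0.6, 0, 0, -6.59, -2.27, 1.05, 0, -0.6],
)

```text
time: 12.38
ee_pos: [0.4241, 0.0606, 0.1652]
eef_rot: [0.787, 0.617, -0.0, -0.001]
ft_force: [-4.8, -1.6, 2.2]
width: 0.0252
grip_force: 15.0
```

```bash
python3 arc.py 1.45 1
python3 - <<'E'
from h import *
from bench import camera
import cv2
a=cv2.cvtColor(camera("side"),cv2.COLOR_RGB2BGR);t=cv2.cvtColor(camera("top"),cv2.COLOR_RGB2BGR)
cv2.imwrite("pics/raw_side_l.png",a)
c=np.zeros((500,800,3),np.uint8)
c[:,:400]=cv2.resize(a[140:240,190:270],None,fx=5,fy=5,interpolation=cv2.INTER_CUBIC)
c[:,400:]=cv2.resize(t[170:270,190:270],None,fx=5,fy=5,interpolation=cv2.INTER_CUBIC)
cv2.imwrite("pics/lever.png",c)
k=lambda n,p,o:((proj(n,p)-o+.5)*5-.5).round(1)
for n,o in(("side",[190,140]),("top",[190,170])):
    print(n,"stud tip",k(n,[.4811,.0535,.102],o),"eye top if centred",k(n,[.4811,.0535,.126],o))
E
```

```text
12.3833 [0.42409791 0.06055407 0.16518487] 0.025175319710657007 [-4.75624089 -1.55898676  2.21504751] [-0.70450581 -0.06471955  0.44666115  2.07257306  0.03021262  1.12875197
 -0.51343103]
r 0.17682617263512806 q 1.438517403434758 yaw -13.854709325341755
[-0.015, -0.0, -0.132, -0.05, 0.007, -0.0]
side stud tip [117.6 206.7] eye top if centred [113.9 173. ]
top stud tip [201.1 288.1] eye top if centred [198.2 286.1]
```

View pics/lever.png

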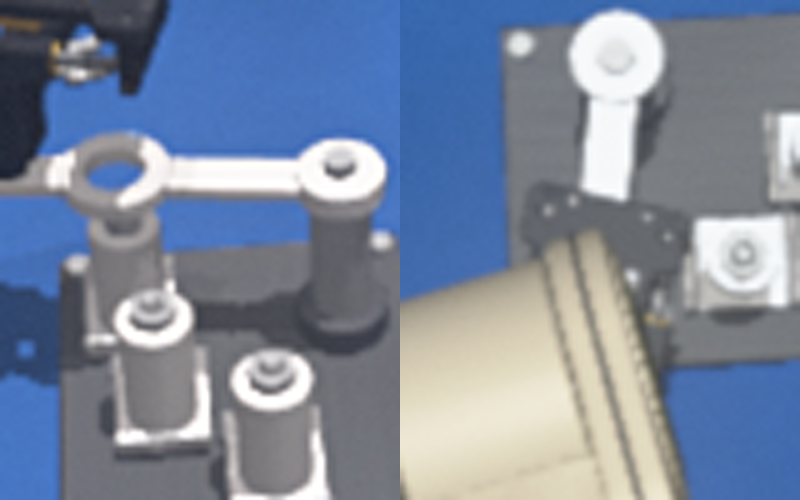

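The eye is at about (117,170) in the side crop. Centred would be about (117,173), so it is short by 1–2 mm, matching q≈1.438. I'll make the small correction, let go and rise.

Request:
drive_tool(
  series=[0, 0, -0.13, -0.05, 0.01, 0, -0.6, 0, 0, -0.13, -0.05, 0.01, 0, -0.6, 0, 0, -0.13, -0.05, 0.01, 0, -0.6, 0, 0, -0.13, -0.05, 0.01, 0, -0.6, 0, 0, -0.13, -0.05, 0.01, 0, -0.6, 0, 0, -0.13, -0.05, 0.01, 0, -0.6],
)

```text
time: 12.98
ee_pos: [0.424, 0.0593, 0.1651]
eef_rot: [0.783, 0.622, -0.001, -0.0]
ft_force: [-6.2, -0.3, 3.3]
width: 0.0259
grip_force: 15.0
```

```bash
python3 arc.py 1.45 1
```

```text
12.9833 [0.4239895  0.05925338 0.16513373] 0.025896966201468037 [-6.15785864 -0.26349003  3.2914932 ] [-0.70364944 -0.06532141  0.4482854   2.0731328   0.03098644  1.12902817
 -0.49816171]
r 0.17680602578472485 q 1.4458982668448235 yaw -13.101886681587013
[-0.017, 0.005, -0.047, -0.018, 0.002, 0.0]
```

Request:
drive_tool(
  series=[0, 0, -0.05, -0.02, 0, 0, -0.6, 0, 0, -0.05, -0.02, 0, 0, -0.6, 0, 0, -0.05, -0.02, 0, 0, 0.6, 0, 0, -0.05, -0.02, 0, 0, 0.6, 0, 0, -0.05, -0.02, 0, 0, 0.6, 0, 0, -0.05, -0.02, 0, 0, 0.6, 0, 0, -0.05, -0.02, 0, 0, 0.6, 0, 0, -0.05, -0.02, 0, 0, 0.6],
)

```text
time: 13.65
ee_pos: [0.4244, 0.0578, 0.1653]
eef_rot: [0.782, 0.624, 0.0, 0.0]
ft_force: [-0.4, -0.3, 0.2]
width: 0.0578
grip_force: 0.0
```

Request:
drive_tool(
  series=[0, 0, 0, 0, 0, -0.5, 0.6, 0, 0, 0, 0, 0, -1.2, 0.6, 0, 0, 0, 0, 0, -2, 0.6, 0, 0, 0, 0, 0, -2.6, 0.6, 0, 0, 0, 0, 0, -2.6, 0.6, 0, 0, 0, 0, 0, -2.6, 0.6],
)

```text
time: 14.15
ee_pos: [0.4249, 0.0579, 0.2703]
eef_rot: [0.782, 0.624, 0.001, 0.0]
ft_force: [0.1, 0.3, -0.3]
width: 0.0695
grip_force: 0.0
```

Run:
```python
from h import *
s=telemetry.read_state();print(s["time"],s["ee_pos"],s["joint_positions"])
rel([.40,.36,.27],-13)
```

```text
14.15 [0.42491074 0.05789462 0.27025274] [-0.70981784 -0.16154532  0.42403621  1.92270474  0.06711786  1.36407971
 -0.52765944]
[0.024, -0.021, 0.04, 7.227, -2.28, 0.015]
```

Request:
drive_tool(
  series=[0, 0, 0, 7.2, -2.3, 0, 0.6, 0, 0, 0, 7.2, -2.3, 0, 0.6, 0, 0, 0, 7.2, -2.3, 0, 0.6, 0, 0, 0, 7.2, -2.3, 0, 0.6, 0, 0, 0, 7.2, -2.3, 0, 0.6, 0, 0, 0, 7.2, -2.3, 0, 0.6, 0, 0, 0, 7.2, -2.3, 0, 0.6, 0, 0, 0, 7.2, -2.3, 0, 0.6, 0, 0, 0, 7.2, -2.3, 0, 0.6],
)

```text
time: 14.9
ee_pos: [0.3962, 0.3623, 0.2669]
eef_rot: [0.78, 0.626, -0.002, -0.0]
ft_force: [0.4, -0.8, -0.1]
width: 0.0694
grip_force: 0.0
```

Run:
```python
from h import *
from bench import camera
import cv2
a=cv2.cvtColor(camera("side"),cv2.COLOR_RGB2BGR);t=cv2.cvtColor(camera("top"),cv2.COLOR_RGB2BGR)
c=np.zeros((560,798,3),np.uint8)
c[:,:399]=cv2.resize(a[150:230,190:247],None,fx=7,fy=7,interpolation=cv2.INTER_CUBIC)
c[:,399:]=cv2.resize(t[175:255,205:262],None,fx=7,fy=7,interpolation=cv2.INTER_CUBIC)
cv2.imwrite("pics/final.png",c)
k=lambda n,p,o:((proj(n,p)-o+.5)*7-.5).round(1)
for n,o,b in(("side",[190,150],3.9),("top",[205,175],0)):
    print(n,"stud tip",k(n,[.4811,.0535,.0986],o),"eye top if centred",k(n,[.4811,.0535,.126],o),"per mm y",k(n,[.4811,.0545,.126],o)-k(n,[.4811,.0535,.126],o))
```

```text
side stud tip [165.6 226.1] eye top if centred [159.7 172.5] per mm y [ 0.  -1.8]
top stud tip [177.3 368.8] eye top if centred [172.7 365.8] per mm y [-2.8  0. ]
```

View pics/final.png

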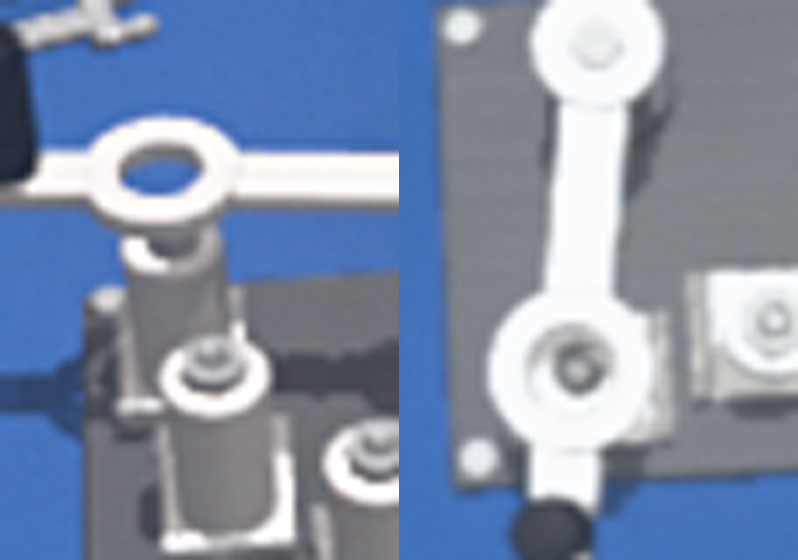

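The top view shows the stud tip inside the eye, with the ring at (172,370) against about (173,366) if centred, which is roughly 1 mm or less. The side view shows the sleeve seated and the eye at (164,172), as expected. The gripper is clear, so I'll hand it in.

```bash
python3 -c "
from bench import r
print(r.close_job())"
```

```text
the job is handed in; nothing more can be done
None
```

The job is handed in: the tall sleeve is fully down on the bare stud, and the lever's eye is over that stud to within about 1 mm by the cameras. The lever is released and the gripper is clear, at about 15 s of the 64 s allowed.

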